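Close a drying tube's flange joint and lock it with the sound spring clip

ROBOT

A 6-joint arm with a two-finger parallel gripper is mounted at the origin on a cart in front of the work surface, level with it; the furniture and walls round the work are solid. World frame = base frame: x ahead of the robot, y to its left, z up, the work surface at z = 0. Lengths are in m, angles in rad, forces in N, time in s.
With the tool pointing down it reaches from about 0.35 to 0.95 m from the base axis. Payload 17.4 kg.
Tool frame: the origin (TCP) lies midway between the tips of the shut fingers; the grasp point (between the pads) lies 19 mm behind it; z points along the fingers, y is the line along which they close (so a half turn about z gives the same grasp; the last joint's range is limited). The gripper opens to 93 mm and grips with 3 to 60 N. Pads are 15 mm wide; open, the fingers measure 128 mm over their backs; the gripper's body (75 mm by 188 mm) begins 65 mm behind the grasp point.
Start: joints at [-1.283, 0.116, 1.442, -0, 1.584, -0.038], TCP at [0.216, -0.64, 0.219] pointing down, gripper open.
Joint ranges: [-2.83, 2.83], [-0.83, 2.19], [0.07, 2.5], [-1.14, 4.28], [0.01, 3], [-2.97, 2.97]. Speed limits (rad/s): [1.89, 1.89, 2.22, 3.14, 3.14, 3.14].

INTERFACE

Orientations are given as a rotation vector (axis times angle).
In Python, from workcell import readout, viewer, hand_in, outline_of, tip_of gives the robot as it stands. The module is installed in compiled form; this text tells all that it offers.
- The arm moves only by the tool play_rows, never from a script. Its arguments are lists of equal length, an entry for each row: "xyz": the shift along the tool's x, y, z in cm, a list of three; "angular": the turn, a rotation vector about the tool's x, y, z in rad, a list of three; "jaw": the closure, from -1 (fully open) to 1 (shut). A call has 1 to 5 rows; each row shifts and turns the commanded pose from where the row before left it, along the tool's axes as they then stand; what a row does not reach is not made up. A row lasts 1/8 s, in which the tool goes at most 62.5 mm and 10.7 degrees, less where a joint would pass 70% of its speed; a pose out of reach is approached as far as the arm can. A call with a gripper value outside its range is refused whole. The fingers move at their own pace and stop on an object; "force" is the grip in N (left out, the last holds). Time passes only in rows, so rows that do not move let the fingers close. It gives the time, the measured TCP pose, the force, the opening and the grip force at its end, in the units of the state.
- readout.sense(): the state, without advancing time (a new reading comes with each control period).
- viewer.camera(name): name is "scene" or "top" or "wrist"; returns a dict with "img" (420x560x3 uint8, blue, green, red), "camera_matrix" (3x3 intrinsics, pixels), "rvec" (rotation vector, rad) and "tvec" (3), from world to camera coordinates, as OpenCV has them. Camera axes: x right, y down, z forward; pixel columns grow to the right and rows downward; lengths in m; the calibration is good to about 2 mm. A picture is of the moment at which its call begins. There is no depth.
- hand_in(): hands the job in; it is judged then, once.
Trained networks look in a picture, given as the dict that the camera call returned (one of the last four; its "shot" number tells which), for a name from the list of things; names that differ only in an ending like _2 or _b are one class to them, and where a whole thing is asked for, a point or a joint stands for the part that bears it (a point fixed in the world has none). Each returns a list of dicts, best first, with "confidence" (0 to 1); they miss things now and then, are a little off and sometimes report something else, mostly with a low value. They report only what shows in the picture. A call takes as long as a camera call.
- outline_of(picture, thing): "mask" (420x560 bool, what is visible of it) and "bbox" ([left, top, right, bottom] in pixels, round what is visible of it).
- tip_of(picture, thing): "location" ([column, row] in pixels: a listed point, or the origin of a listed thing).
The state is a dict: "time_s": time; "joint_pos": joint angles; "qvel": joint speeds; "tau": joint torques, N m; "ee_pos": TCP position; "tool_rot": TCP orientation; "force": force on the tool from outside, world axes, zero at the start; "wrist_torque": the same for the moment, N m; "gripper_width": opening from 0.0 (shut) to 1.0 (fully open); "grip_force": force on a finger pad.
Only numpy, scipy, OpenCV 4.12 (cv2) and the standard library are available. Lean on these libraries where they do the work, as an engineer would, in place of code of your own. Each camera call takes 0.05 s, during which the arm holds its last target. There are 200 camera calls.

TASK

Slide the glass drying tube along its rests until its flange seats against the sealed flange of the clamped glass half. Two of the three spring clips have gone slack: pinch them across the arms to find the one that is still stiff, and press that one straight down over the joint, with both flanges in its slot, until it snaps fully home; never force it if it catches on a flange. Leave the slack clips on the bench and do not knock over or drop any glass.

Things in the scene. Friction and masses are not known exactly. Their poses are not given: they have to be found in the camera images.
- stand: fixed aluminium plate, 90 (x) x 285 mm (y -113 to +173), top 14 mm above the bench; origin on the bench under the joint, y along the glass axis towards the loose tube. Grey clamp block at y -50 to -74 mm (62 wide, top 89 mm up) holds the clamped glass half. Two open V rests, 14 mm thick, at y 38 and 118 mm; free span between
- joint (a point): middle of the flange joint, on the glass axis, 60 mm above the bench, axes as the stand's. Clamped half: neck 40 mm dia., flange 52 mm dia. x 5 mm, its black seal ends at y +0.75 mm. Closed, the two flanges and the seal lie between y -5.75 and +5.75 mm; only then will a clip go on
- tube_mid (a point): loose glass drying tube, white filling, 40 mm dia., 0.6 kg, lying in the V rests, its flange 8 to 20 mm short of the seal. Point: on its axis, 77.25 mm behind the flange face, where it is grasped from above; y axis from flange to hose tail. Slides along the rests; seated, this point is at y about 78 mm of joint
- tube_face (a point): centre of the end face of the tube's flange (52 mm dia., 5 mm thick); seated, it is at y +0.75 mm of joint
- clip_a_mid (a point): one of three look-alike white spring clips standing on the bench, one stiff, two slack; which is which is not told. Point: centre, half-way up (clip 79 mm high), 21.5 mm above the bore axis (bore 38 mm dia. at rest, along y); z up. 58 mm long (y). Finger rib on top: 14 (x) x 36 mm (y), 12.5 to 40.5 mm above the point. A 14.5 mm slot across the middle takes the flanges; either way round
- clip_b_mid (a point): as clip_a. Two sprung arms, hinged at the back, end in flared lips 32 mm apart at the foot. Each has a thumb pad outside, 27 mm long (y), centred 24.5 mm below the point, 65 mm over the two (x). Pinched there with 20 N a stiff clip narrows by about 6 mm, a slack one by about 18 mm
- clip_c_mid (a point): as clip_a. The stiff clip needs 10 to 20 N to snap over the glass; home, its back rests on the necks, its point is 21.5 mm above joint and its y lies along the joint's y. If it catches on a flange it stops about 25 mm higher
- dropper: bystander: brown glass dropper bottle, 34 mm dia., 102 mm high, standing beyond the tube's tail; origin at the centre of its underside, z up

How it is judged:
By the outcome, as a careful person would: the job done as asked, in the order asked, and still so for the second after the job is handed in, with the robot touching nothing.
It also fails if it takes over 64 s, if anything falls off the work surface, if the arm or the gripper's body presses on something with over 40 N, if the wrist force passes 120 N, or if a joint passes its speed limit or range.

## Working session

There is one attempt and no reset: what is moved stays moved. The work goes in short steps, Python scripts to look and compute and a tool call to move; the robot and the scene stay as the last step left them, time stands still between calls to the robot, and variables do not carry over. Pictures are saved under pics/ and viewed, at most 10 in all, crops included, and the job is handed in when it is done.

Besides the shell and the picture viewer there is one more tool, called after "Call:" by a JSON object that holds its "name" and its "arguments". play_rows: Moves the arm, as the interface text tells. Its arguments: {"type":"object","properties":{"xyz":{"type":"array"},"angular":{"type":"array"},"jaw":{"type":"array"},"force":{"type":"number"}},"required":["xyz","angular","jaw"]}

```bash
mkdir -p pics
cat > h.py <<'E'
import numpy as np, cv2
from workcell import readout, viewer, hand_in, outline_of, tip_of
def P(c):
    R=cv2.Rodrigues(np.array(c["rvec"],float))[0]; t=np.array(c["tvec"],float).ravel()
    return R,t,np.array(c["camera_matrix"],float)
def ray(c,px):
    R,t,K=P(c); d=R.T@np.linalg.inv(K)@np.array([px[0],px[1],1.0]); return -R.T@t,d
def at_z(c,px,z):
    o,d=ray(c,px); return o+d*(z-o[2])/d[2]
def proj(c,p):
    return cv2.projectPoints(np.array(p,float).reshape(-1,1,3),np.array(c["rvec"],float),np.array(c["tvec"],float),np.array(c["camera_matrix"],float),None)[0].reshape(-1,2)
E
python3 - <<'E'
from h import *
s=readout.sense(); print({k:np.round(v,3) for k,v in s.items()})
Z=dict(joint=.06,tube_mid=.06,tube_face=.06,clip_a_mid=.0395,dropper=0,stand=0)
for n in ["scene","top"]:
    c=viewer.camera(n); cv2.imwrite(f"pics/{n}0.png",c["img"])
    o,_=ray(c,(280,210)); print(n,o)
    for k,z in Z.items():
        for r in tip_of(c,k)[:4]:
            print(k,round(r["confidence"],2),np.round(r["location"],1),np.round(at_z(c,r["location"],z),4))
E
```

```text
{'time_s': np.float64(0.0), 'joint_pos': array([-1.283,  0.116,  1.442, -0.   ,  1.584, -0.038]), 'qvel': array([-0.002, -0.   ,  0.   , -0.001, -0.001, -0.001]), 'tau': array([-0.0000e+00, -7.2127e+01, -6.2261e+01,  7.8000e-02,  2.4000e-02,
       -0.0000e+00]), 'ee_pos': array([ 0.216, -0.639,  0.218]), 'tool_rot': array([-3.099, -0.509,  0.   ]), 'force': array([0.821, 0.117, 1.273]), 'wrist_torque': array([-0.045,  0.014, -0.034]), 'grip_force': np.float64(0.0), 'gripper_width': np.float64(0.998)}
scene [-0.19129306  0.64613066  0.78397159]
joint 0.73 [272.7 191.1] [0.6152 0.1989 0.06  ]
tube_mid 0.8 [238.2 197.7] [0.6377 0.2844 0.06  ]
tube_face 0.58 [267.9 190.9] [0.6223 0.2087 0.06  ]
clip_a_mid 0.9 [369.2 214.2] [0.4363 0.0342 0.0395]
dropper 0.74 [332.6 236.1] [0.4531 0.1276 0.    ]
dropper 0.65 [192.3 268.4] [0.534  0.4588 0.    ]
stand 0.75 [271.2 207.9] [0.6231 0.2006 0.    ]
top [0.45881296 0.20538561 0.94697811]
joint 0.56 [292.9 148.9] [0.6273 0.1946 0.06  ]
tube_mid 0.72 [244.6 145.8] [0.6339 0.2825 0.06  ]
tube_face 0.9 [286.2 146.1] [0.6325 0.2067 0.06  ]
tube_face 0.72 [292.1 150.8] [0.6238 0.196  0.06  ]
clip_a_mid 0.89 [385.3 252. ] [0.4393 0.0271 0.0395]
dropper 0.76 [159.1 199.5] [0.5421 0.4543 0.    ]
stand 0.66 [291.8 152.8] [0.631 0.196 0.   ]
stand 0.38 [387.3 250.3] [0.4416 0.0155 0.    ]
```

View pics/top0.png

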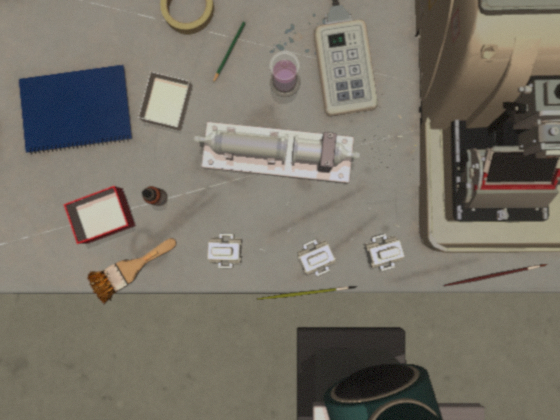

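View pics/scene0.png

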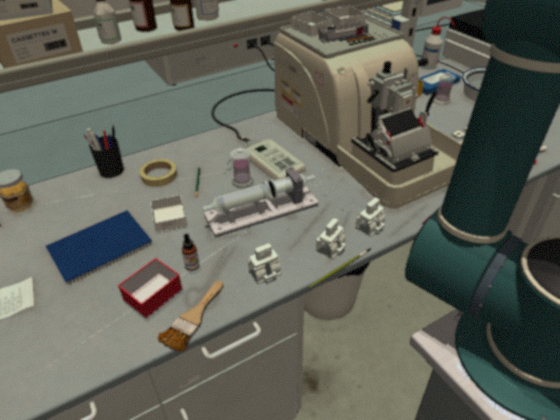

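Run:
```python
from h import *
for n in ["top","scene"]:
    c=viewer.camera(n)
    for th in ["clip_a_mid","clip_b_mid","clip_c_mid","tube_mid","stand"]:
      for r in outline_of(c,th)[:4]:
        m=r["mask"].astype(np.uint8); rc=cv2.minAreaRect(cv2.findNonZero(m)) if m.any() else None
        print(n,th,round(r["confidence"],2),r["bbox"],m.sum(),rc)
```

```text
top clip_a_mid 0.95 [365.6, 232.7, 402.1, 267.5] 926 ((385.0490417480469, 251.28285217285156), (36.1497688293457, 34.356441497802734), 70.70995330810547)
top clip_b_mid 0.82 [298.6, 238.5, 336.2, 274.7] 913 ((316.6195068359375, 257.1756286621094), (35.200889587402344, 32.68653869628906), 65.224853515625)
top clip_c_mid 0.32 [196.9, 130.5, 287.4, 163.4] 1819 ((240.76431274414062, 144.61093139648438), (92.56808471679688, 26.152332305908203), 4.332313537597656)
top tube_mid 0.89 [196.8, 130.9, 287.7, 161.3] 1768 ((240.76638793945312, 144.06967163085938), (92.61807250976562, 24.263580322265625), 5.19442892074585)
top stand 0.71 [200.3, 120.1, 360.4, 180.2] 5396 ((281.0569152832031, 151.44332885742188), (156.20791625976562, 50.43012619018555), 5.839492321014404)
scene clip_a_mid 0.75 [356.0, 197.3, 386.0, 237.0] 616 ((373.7377014160156, 217.61474609375), (26.247562408447266, 34.05781173706055), 39.80556869506836)
scene clip_a_mid 0.24 [205.2, 166.5, 318.5, 236.3] 3069 ((260.5664978027344, 199.39340209960938), (44.75593566894531, 115.97838592529297), 72.55281066894531)
scene clip_b_mid 0.85 [316.4, 219.7, 344.7, 256.3] 626 ((333.7540283203125, 239.02200317382812), (27.575056076049805, 36.61916732788086), 34.69515609741211)
scene clip_c_mid 0.88 [245.4, 242.3, 281.9, 282.7] 855 ((264.0, 263.4999694824219), (34.66876220703125, 31.063207626342773), 56.30992889404297)
scene tube_mid 0.68 [201.6, 177.8, 269.0, 212.1] 1033 ((236.33248901367188, 198.3451690673828), (19.894250869750977, 69.86644744873047), 75.65067291259766)
scene stand 0.86 [204.9, 164.9, 316.1, 235.9] 2970 ((260.0352783203125, 199.2783203125), (44.115745544433594, 116.93933868408203), 72.47443389892578)
```

```bash
cat >> h.py <<'E'
def pose():
    s=readout.sense(); R=cv2.Rodrigues(np.array(s["tool_rot"],float))[0]
    return s,np.array(s["ee_pos"]),R
def plan(*wps):
    """wps: (x,y,z,psi_deg or None); prints rows (cm, rad about tool z)"""
    s,p,R=pose(); psi=np.arctan2(R[1,0],R[0,0]); print("t",round(s["time_s"],2),"p",np.round(p,4),"psi",round(np.degrees(psi),2),"tilt",np.round(R[:,2],3))
    for w in wps:
        q=np.array(w[:3]); y=psi if w[3] is None else np.radians(w[3])
        n=max(1,int(np.ceil(max(np.linalg.norm(q-p)/.060,abs(y-psi)/.18))))
        rows=[]
        for i in range(n):
            a=psi+(y-psi)*i/n; d=(q-p)/n*100
            rows.append([round(float(np.cos(a)*d[0]+np.sin(a)*d[1]),2),round(float(np.sin(a)*d[0]-np.cos(a)*d[1]),2),round(float(-d[2]),2)])
        print(n,"rows; turn/row",round(-(y-psi)/n,3),rows)
        p,psi=q,y
E
python3 - <<'E'
from h import *
plan((.36,-.1,.26,85),(.61,.25,.26,85))
E
```

```text
t 1.3 p [ 0.216  -0.6395  0.2187] psi 18.67 tilt [ 0.  0. -1.]
10 rows; turn/row -0.116 [[3.09, -4.65, -0.41], [3.61, -4.26, -0.41], [4.08, -3.82, -0.41], [4.49, -3.32, -0.41], [4.84, -2.78, -0.41], [5.13, -2.2, -0.41], [5.35, -1.59, -0.41], [5.5, -0.97, -0.41], [5.57, -0.32, -0.41], [5.57, 0.32, -0.41]]
8 rows; turn/row -0.0 [[4.63, 2.73, -0.0], [4.63, 2.73, -0.0], [4.63, 2.73, -0.0], [4.63, 2.73, -0.0], [4.63, 2.73, -0.0], [4.63, 2.73, -0.0], [4.63, 2.73, -0.0], [4.63, 2.73, -0.0]]
```

Call:
{"name": "play_rows", "arguments": {"xyz": [[3.1,-4.6,-0.4],[3.6,-4.3,-0.4],[4.1,-3.8,-0.4],[4.5,-3.3,-0.4],[4.8,-2.8,-0.4]], "angular": [[0,0,-0.116],[0,0,-0.116],[0,0,-0.116],[0,0,-0.116],[0,0,-0.116]], "jaw": [-1,-1,-1,-1,-1]}}

```text
time_s: 1.92
ee_pos: [0.2881, -0.3684, 0.2388]
tool_rot: [2.822, 1.379, 0.0]
force: [-0.1, -0.1, 1.1]
gripper_width: 1.0
grip_force: 0.0
```

Call:
{"name": "play_rows", "arguments": {"xyz": [[5.1,-2.2,-0.4],[5.3,-1.6,-0.4],[5.5,-1,-0.4],[5.6,-0.3,-0.4],[5.6,0.3,-0.4]], "angular": [[0,0,-0.116],[0,0,-0.116],[0,0,-0.116],[0,0,-0.116],[0,0,-0.116]], "jaw": [-1,-1,-1,-1,-1]}}

```text
time_s: 2.55
ee_pos: [0.3589, -0.0986, 0.2591]
tool_rot: [2.309, 2.128, 0.001]
force: [0.6, -0.9, 0.2]
gripper_width: 0.999
grip_force: 0.0
```

Call:
{"name": "play_rows", "arguments": {"xyz": [[4.6,2.7,0],[4.6,2.7,0],[4.6,2.7,0],[4.6,2.7,0],[4.6,2.7,0]], "angular": [[0,0,0],[0,0,0],[0,0,0],[0,0,0],[0,0,0]], "jaw": [-1,-1,-1,-1,-1]}}

```text
time_s: 3.18
ee_pos: [0.5137, 0.1192, 0.2588]
tool_rot: [2.313, 2.125, 0.001]
force: [0.2, -0.3, -0.6]
gripper_width: 1.0
grip_force: 0.0
```

Call:
{"name": "play_rows", "arguments": {"xyz": [[4.6,2.7,0],[4.6,2.7,0],[3.6,2,0],[0,0,0]], "angular": [[0,0,0],[0,0,0],[0,0,0],[0,0,0]], "jaw": [-1,-1,-1,-1]}}

```text
time_s: 3.68
ee_pos: [0.5982, 0.2406, 0.2574]
tool_rot: [-2.311, -2.127, 0.002]
force: [0.1, -0.7, 0.1]
gripper_width: 1.0
grip_force: 0.0
```

Run:
```python
from h import *
plan((.636,.283,.2,85))
c=viewer.camera("wrist"); cv2.imwrite("pics/w1.png",c["img"]); print(ray(c,(280,210)))
for k,z in dict(joint=.06,tube_mid=.06,tube_face=.06).items():
    for r in tip_of(c,k)[:3]: print(k,round(r["confidence"],2),np.round(r["location"],1),np.round(at_z(c,r["location"],z),4))
for th in ["tube_mid","stand"]:
    for r in outline_of(c,th)[:1]:
        pts=np.argwhere(r["mask"])[:,::-1].astype(np.float32); W=np.array([at_z(c,q,.06)[:2] for q in pts[::7]],np.float32)
        print(th,r["bbox"],cv2.minAreaRect(W), cv2.fitLine(W,cv2.DIST_L2,0,.01,.01).ravel())
```

```text
t 3.67 p [0.5982 0.2406 0.2574] psi 85.24 tilt [-0.002 -0.    -1.   ]
2 rows; turn/row 0.002 [[2.27, 1.71, 2.87], [2.28, 1.7, 2.87]]
(array([0.60596171, 0.31890361, 0.42350581]), array([-0.01621617, -0.27754938, -0.96063459]))
joint 0.65 [301.7 220.1] [0.6243 0.1994 0.06  ]
tube_mid 0.7 [309.  145.4] [0.6376 0.2852 0.06  ]
tube_face 0.61 [305.6 212.7] [0.6294 0.2081 0.06  ]
tube_mid [283.6, 52.5, 332.0, 223.2] ((0.6362057328224182, 0.2886533737182617), (0.17706738412380219, 0.0491294339299202), 85.49940490722656) [0.10811655 0.99413824 0.63853    0.28234813]
stand [265.2, 70.6, 348.9, 309.7] ((0.6269917488098145, 0.21819156408309937), (0.2890934348106384, 0.07941745221614838), 83.55024719238281) [0.08727788 0.996184   0.6261309  0.22666568]
```

Call:
{"name": "play_rows", "arguments": {"xyz": [[2.4,1.8,4.5],[2.4,1.7,4.5],[0,0,4.7],[0,0,0]], "angular": [[0,0,0],[0,0,0.004],[0,0,0],[0,0,0]], "jaw": [-1,-1,-1,-1]}}

```text
time_s: 4.47
ee_pos: [0.6349, 0.2825, 0.1182]
tool_rot: [-2.317, -2.119, 0.009]
force: [-0.0, 0.1, -0.2]
gripper_width: 0.998
grip_force: 0.0
```

Run:
```python
from h import *
plan((.637,.285,.041,85))
c=viewer.camera("wrist"); cv2.imwrite("pics/w2.png",c["img"])
for k,z in dict(joint=.06,tube_mid=.06,tube_face=.06).items():
    for r in tip_of(c,k)[:3]: print(k,round(r["confidence"],2),np.round(r["location"],1),np.round(at_z(c,r["location"],z),4))
```

```text
t 4.47 p [0.6349 0.2825 0.1182] psi 84.88 tilt [-0.005 -0.002 -1.   ]
2 rows; turn/row -0.001 [[0.14, 0.09, 3.86], [0.14, 0.09, 3.86]]
tube_face 0.61 [279.6 320.4] [0.6305 0.204  0.06  ]
```

View pics/w2.png

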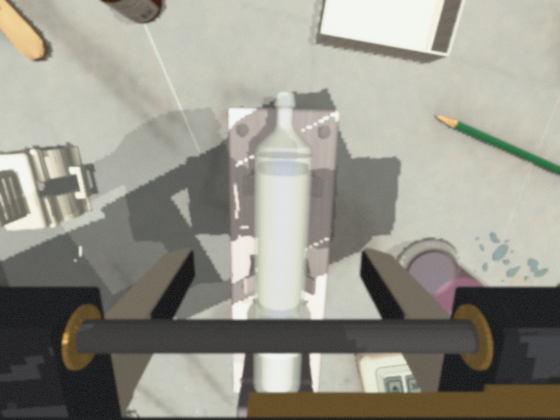

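Run:
```python
from h import *
c=viewer.camera("wrist"); P_=[at_z(c,q,.06) for q in [(287,95),(282.5,200),(277.5,370)]]
print(np.round(P_,4)); d=P_[0]-P_[2]; print(np.degrees(np.arctan2(d[1],d[0])))
e=np.median([0]); 
g=cv2.cvtColor(c["img"],cv2.COLOR_BGR2GRAY)
for yy in (175,195,215,230,280,295):
    row=cv2.Sobel(cv2.GaussianBlur(g,(5,5),0),cv2.CV_32F,1,0)[yy]
    a=235+np.argmax(np.abs(row[235:275])); b=290+np.argmax(np.abs(row[290:330])); print(yy,a,b,np.round(at_z(c,((a+b)/2,yy),.06),4))
```

```text
[[0.6533 0.3749 0.06  ]
 [0.6441 0.3026 0.06  ]
 [0.627  0.1514 0.06  ]]
83.29516147623774
175 251 305 [0.6425 0.3214 0.06  ]
195 237 304 [0.6357 0.3072 0.06  ]
215 237 303 [0.6339 0.292  0.06  ]
230 251 302 [0.6376 0.2797 0.06  ]
280 240 310 [0.6327 0.238  0.06  ]
295 245 320 [0.6375 0.2241 0.06  ]
```

Call:
{"name": "play_rows", "arguments": {"xyz": [[0.1,0.1,2.6],[0.1,0,2.6],[0,0,2.5],[0,0,0]], "angular": [[0,0,0],[0,0,0],[0,0,0],[0,0,0]], "jaw": [-1,-1,-1,-1]}}

```text
time_s: 5.22
ee_pos: [0.6373, 0.2851, 0.0444]
tool_rot: [-2.318, -2.12, 0.002]
force: [-0.0, 0.4, 0.5]
gripper_width: 1.0
grip_force: 0.0
```

Call:
{"name": "play_rows", "arguments": {"xyz": [[0,0,0.2],[0,0,0],[0,0,0],[0,0,0],[0,0,0]], "angular": [[0,0,0.02],[0,0,0],[0,0,0],[0,0,0],[0,0,0]], "jaw": [1,1,1,1,1], "force": 12}}

```text
time_s: 5.85
ee_pos: [0.6377, 0.2854, 0.0428]
tool_rot: [2.339, 2.097, 0.0]
force: [-0.4, 0.4, 0.4]
gripper_width: 0.512
grip_force: 0.0
```

Call:
{"name": "play_rows", "arguments": {"xyz": [[0,0,0],[0,0,0],[0,0,0]], "angular": [[0,0,0],[0,0,0],[0,0,0]], "jaw": [1,1,1]}}

```text
time_s: 6.22
ee_pos: [0.6376, 0.2854, 0.0427]
tool_rot: [-2.339, -2.097, 0.0]
force: [-0.9, -0.2, 0.7]
gripper_width: 0.426
grip_force: 12.0
```

Call:
{"name": "play_rows", "arguments": {"xyz": [[-0.2,0,0],[-0.2,0,0],[-0.2,0,0],[0,0,0]], "angular": [[0,0,0],[0,0,0],[0,0,0],[0,0,0]], "jaw": [1,1,1,1]}}

```text
time_s: 6.72
ee_pos: [0.637, 0.2792, 0.0427]
tool_rot: [2.339, 2.097, -0.0]
force: [-0.8, 1.5, 1.2]
gripper_width: 0.425
grip_force: 12.0
```

Call:
{"name": "play_rows", "arguments": {"xyz": [[-0.1,0,0],[-0.1,0,0],[0,0,0]], "angular": [[0,0,0],[0,0,0],[0,0,0]], "jaw": [1,1,1]}}

```text
time_s: 7.1
ee_pos: [0.6367, 0.2774, 0.0427]
tool_rot: [-2.339, -2.097, 0.0]
force: [-1.7, 2.9, 1.6]
gripper_width: 0.428
grip_force: 12.0
```

Call:
{"name": "play_rows", "arguments": {"xyz": [[-0.1,0,0],[-0.1,0,0],[0,0,0]], "angular": [[0,0,0],[0,0,0],[0,0,0]], "jaw": [1,1,1]}}

```text
time_s: 7.48
ee_pos: [0.6365, 0.2754, 0.0427]
tool_rot: [-2.339, -2.097, 0.0]
force: [-2.1, 2.6, 2.2]
gripper_width: 0.427
grip_force: 12.0
```

Call:
{"name": "play_rows", "arguments": {"xyz": [[-0.1,0,0],[-0.1,0,0],[0,0,0]], "angular": [[0,0,0],[0,0,0],[0,0,0]], "jaw": [1,1,1]}}

```text
time_s: 7.85
ee_pos: [0.6364, 0.2741, 0.0427]
tool_rot: [-2.338, -2.097, -0.002]
force: [-0.1, 9.6, 0.7]
gripper_width: 0.425
grip_force: 12.0
```

Call:
{"name": "play_rows", "arguments": {"xyz": [[0,0,0],[0,0,0],[0,0,0],[0,0,0],[0,0,0]], "angular": [[0,0,0],[0,0,0],[0,0,0],[0,0,0],[0,0,0]], "jaw": [-0.4,-1,-1,-1,-1]}}

```text
time_s: 8.48
ee_pos: [0.6363, 0.2734, 0.0426]
tool_rot: [2.339, 2.097, -0.0]
force: [0.1, -0.4, -0.3]
gripper_width: 0.918
grip_force: 0.0
```

Call:
{"name": "play_rows", "arguments": {"xyz": [[0,0,-2],[0,0,-4],[0,0,-5],[-3,0,-5],[0,0,0]], "angular": [[0,0,0],[0,0,0],[0,0,0],[0,0,0],[0,0,0]], "jaw": [-1,-1,-1,-1,-1]}}

```text
time_s: 9.1
ee_pos: [0.6344, 0.2428, 0.2095]
tool_rot: [2.338, 2.093, 0.012]
force: [0.9, 0.3, -0.2]
gripper_width: 0.999
grip_force: 0.0
```

Run:
```python
from h import *
plan((.637,.285,.2,83.5))
c=viewer.camera("wrist"); print(ray(c,(280,210)))
for k,z in dict(joint=.06,tube_mid=.06,tube_face=.06).items():
    for r in tip_of(c,k)[:3]: print(k,round(r["confidence"],2),np.round(r["location"],1),np.round(at_z(c,r["location"],z),4))
p=proj(c,[.6275,.197,.06])[0]; print(p)
x,y=p.astype(int); im=c["img"][max(0,y-100):y+100,max(0,x-130):x+130]; cv2.imwrite("pics/w3.png",cv2.resize(im,None,fx=3,fy=3,interpolation=2)); print(max(0,y-100),max(0,x-130))
t=viewer.camera("top"); z=dict(clip_a_mid=.0395)
for r in ["clip_a_mid"]:
    for q in tip_of(t,r): print(r,q["confidence"],at_z(t,q["location"],.0395))
for px in [(224,251),(317,257),(385,252)]: print(at_z(t,px,.065))
cv2.imwrite("pics/t2.png",cv2.resize(t["img"][220:290,190:420],None,fx=3.4,fy=3.4,interpolation=2))
```

```text
t 9.1 p [0.6344 0.2428 0.2095] psi 83.69 tilt [ 0.008  0.002 -1.   ]
1 rows; turn/row 0.003 [[4.22, -0.2, 0.95]]
(array([0.64270902, 0.32052091, 0.37590136]), array([-0.01456591, -0.27439499, -0.96156677]))
joint 0.91 [272.6 241.8] [0.6266 0.1969 0.06  ]
joint 0.51 [274.2 245.3] [0.6278 0.1928 0.06  ]
tube_mid 0.89 [271.4 166.7] [0.6343 0.275  0.06  ]
tube_face 0.65 [274.7 243. ] [0.6286 0.1953 0.06  ]
[273.49147995 241.63709394]
141 143
clip_a_mid 0.62 [0.4411229  0.03157379 0.0395    ]
[0.44294236 0.31934999 0.065     ]
[0.43151029 0.1531847  0.065     ]
[0.43983168 0.03260627 0.065     ]
```

View pics/w3.png

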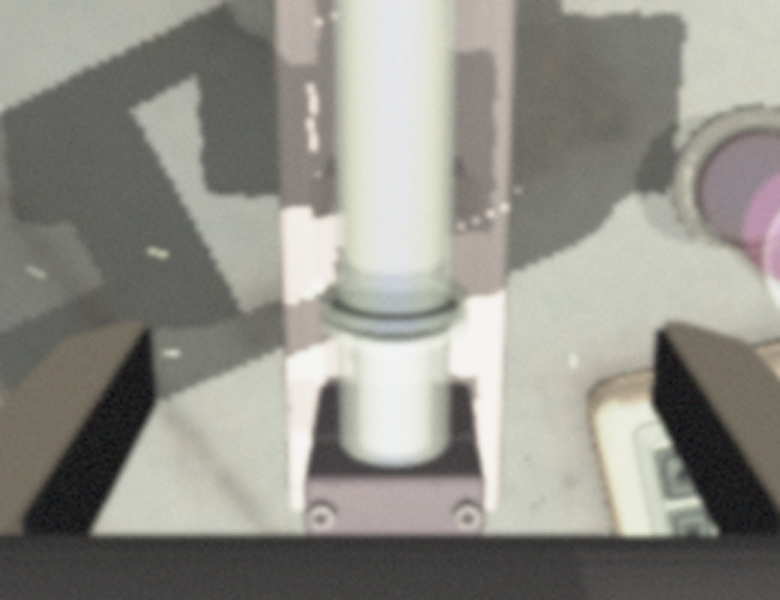

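View pics/t2.png

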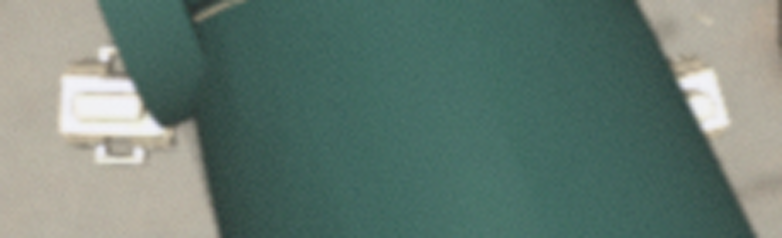

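Run:
```python
from h import *
plan((.44,.185,.23,90))
```

```text
t 9.4 p [0.6327 0.2439 0.2013] psi 83.78 tilt [-0.002 -0.001 -1.   ]
4 rows; turn/row -0.027 [[-1.99, -4.63, -0.72], [-1.86, -4.68, -0.72], [-1.73, -4.73, -0.72], [-1.6, -4.78, -0.72]]
```

Call:
{"name": "play_rows", "arguments": {"xyz": [[-2,-4.6,-0.7],[-1.9,-4.7,-0.7],[-1.7,-4.7,-0.7],[-1.6,-4.8,-0.7],[0,0,0]], "angular": [[0,0,-0.027],[0,0,-0.027],[0,0,-0.027],[0,0,-0.027],[0,0,0]], "jaw": [-1,-1,-1,-1,-1]}}

```text
time_s: 10.02
ee_pos: [0.4386, 0.1844, 0.2315]
tool_rot: [2.221, 2.221, 0.003]
force: [0.7, -0.7, 0.3]
gripper_width: 0.999
grip_force: 0.0
```

Run:
```python
from h import *
plan((.44,.319,.1,90))
c=viewer.camera("wrist"); cv2.imwrite("pics/w4.png",cv2.resize(c["img"],None,fx=1.4,fy=1.4)); np.savez("w4.npz",**{k:c[k] for k in("rvec","tvec","camera_matrix")})
for r in tip_of(c,"clip_a_mid"): print(round(r["confidence"],2),np.round(r["location"],1),np.round(at_z(c,r["location"],.0395),4))
```

```text
t 10.03 p [0.4386 0.1844 0.2315] psi 90.0 tilt [ 0.002  0.001 -1.   ]
4 rows; turn/row -0.0 [[3.36, 0.03, 3.29], [3.36, 0.03, 3.29], [3.36, 0.03, 3.29], [3.36, 0.03, 3.29]]
0.94 [273.1 309.9] [0.4348 0.0282 0.0395]
```

View pics/w4.png

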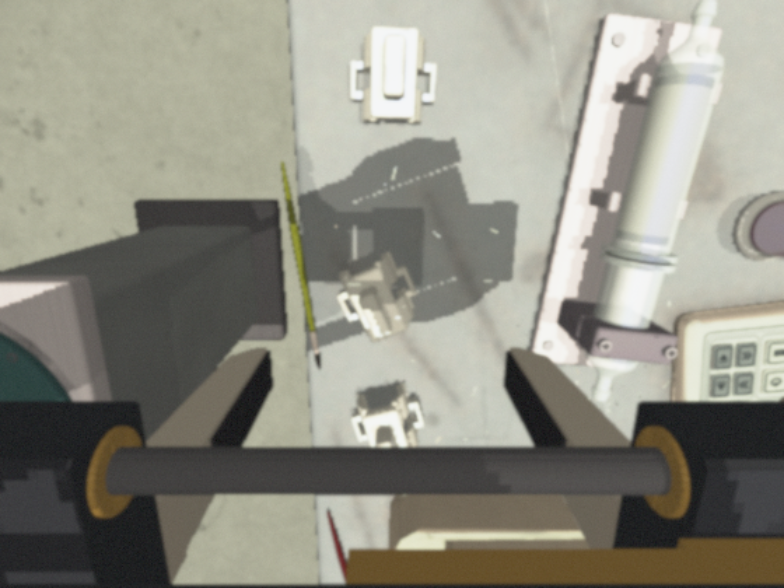

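Run:
```python
from h import *
c=dict(np.load("w4.npz"))
f=lambda q,z: at_z(c,np.array(q)/1.4,z)
for n,L,R in [("c",(356,80),(431,82)),("b",(349,304),(404,275)),("a",(361,422),(415,412))]:
    a,b=f(L,.015),f(R,.015); d=b-a; print(n,np.round((a+b)/2,4),np.linalg.norm(d),"x-axis deg",np.degrees(np.arctan2(d[1],d[0])))
print("c rib",f((397,34),.08),f((394,97),.08))
```

```text
c [0.444  0.3237 0.015 ] 0.057901579220253054 x-axis deg -1.365802373758237
b [0.4295 0.1566 0.015 ] 0.055046531127465166 x-axis deg 28.60274404817456
a [0.4398 0.0305 0.015 ] 0.052623323875576604 x-axis deg 11.818140163052483
c rib [0.44527193 0.34020426 0.08      ] [0.44355405 0.30391942 0.08      ]
```

Run:
```python
from h import *
plan((.444,.3225,.15,88),(.444,.3225,.004,88))
```

```text
t 10.12 p [0.4405 0.1848 0.2305] psi 89.95 tilt [ 0.  0. -1.]
3 rows; turn/row 0.011 [[4.59, 0.11, 2.68], [4.59, 0.06, 2.68], [4.59, 0.01, 2.68]]
3 rows; turn/row -0.0 [[0.0, 0.0, 4.87], [0.0, 0.0, 4.87], [0.0, 0.0, 4.87]]
```

Call:
{"name": "play_rows", "arguments": {"xyz": [[4.6,0.1,2.7],[4.6,0.1,2.7],[4.6,0,2.6],[0,0,4],[0,0,2]], "angular": [[0,0,0.011],[0,0,0.011],[0,0,0.012],[0,0,0],[0,0,0]], "jaw": [-1,-1,-1,-1,-1]}}

```text
time_s: 10.75
ee_pos: [0.4436, 0.3227, 0.0872]
tool_rot: [-2.259, -2.182, 0.007]
force: [-0.6, -0.0, -0.3]
gripper_width: 1.002
grip_force: 0.0
```

Run:
```python
from h import *
plan((.444,.3225,.004,88))
c=viewer.camera("wrist"); cv2.imwrite("pics/w5.png",c["img"])
for r in tip_of(c,"clip_a_mid"): print(round(r["confidence"],2),np.round(r["location"],1),np.round(at_z(c,r["location"],.0395),4))
```

```text
t 10.75 p [0.4436 0.3227 0.0872] psi 88.03 tilt [-0.004 -0.003 -1.   ]
2 rows; turn/row 0.0 [[-0.01, 0.02, 4.16], [-0.01, 0.02, 4.16]]
```

View pics/w5.png

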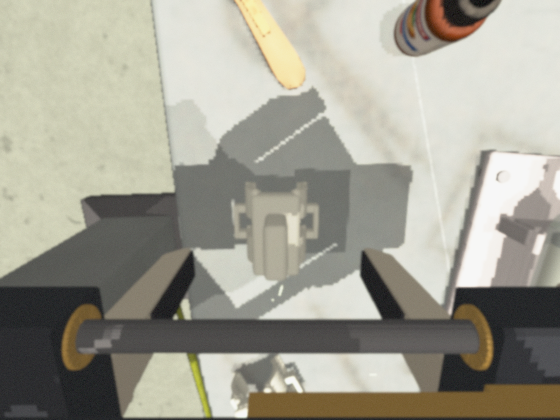

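Call:
{"name": "play_rows", "arguments": {"xyz": [[0,0,4],[0,0,3],[0,0,1.2],[0,0,0]], "angular": [[0,0,0],[0,0,0],[0,0,0],[0,0,0]], "jaw": [-1,-1,-1,-1], "force": 20}}

```text
time_s: 11.35
ee_pos: [0.4446, 0.3226, 0.0094]
tool_rot: [2.26, 2.182, 0.0]
force: [0.1, -0.2, 0.5]
gripper_width: 1.0
grip_force: 0.0
```

Call:
{"name": "play_rows", "arguments": {"xyz": [[0,0,0],[0,0,0],[0,0,0],[0,0,0],[0,0,0]], "angular": [[0,0,0],[0,0,0],[0,0,0],[0,0,0],[0,0,0]], "jaw": [1,1,1,1,1]}}

```text
time_s: 11.98
ee_pos: [0.4441, 0.3226, 0.0086]
tool_rot: [-2.26, -2.182, 0.0]
force: [-0.5, -0.5, -0.8]
gripper_width: 0.515
grip_force: 14.6
```

Call:
{"name": "play_rows", "arguments": {"xyz": [[0,0,0],[0,0,0],[0,0,0],[0,0,0]], "angular": [[0,0,0],[0,0,0],[0,0,0],[0,0,0]], "jaw": [1,1,1,1]}}

```text
time_s: 12.48
ee_pos: [0.4441, 0.3226, 0.0087]
tool_rot: [-2.26, -2.182, 0.0]
force: [-0.3, -0.2, -0.5]
gripper_width: 0.503
grip_force: 20.0
```

Call:
{"name": "play_rows", "arguments": {"xyz": [[0,0,0],[0,0,0],[0,0,0],[0,0,0],[0,0,-2]], "angular": [[0,0,0],[0,0,0],[0,0,0],[0,0,0],[0,0,0]], "jaw": [-1,-1,-1,-1,-1]}}

```text
time_s: 13.1
ee_pos: [0.4434, 0.3222, 0.0282]
tool_rot: [-2.26, -2.182, 0.004]
force: [-0.2, 0.0, -0.2]
gripper_width: 0.979
grip_force: 0.0
```

Call:
{"name": "play_rows", "arguments": {"xyz": [[0,0,-5],[0,0,-6],[0,0,0]], "angular": [[0,0,0],[0,0,0],[0,0,0]], "jaw": [-1,-1,-1]}}

```text
time_s: 13.48
ee_pos: [0.4458, 0.3238, 0.1454]
tool_rot: [2.259, 2.181, 0.014]
force: [0.3, -0.7, -0.6]
gripper_width: 1.0
grip_force: 0.0
```

Run:
```python
from h import *
plan((.43,.155,.15,115))
```

```text
t 13.47 p [0.4458 0.3238 0.1454] psi 88.0 tilt [ 0.007  0.005 -1.   ]
3 rows; turn/row -0.157 [[-5.64, -0.33, -0.15], [-5.52, -1.21, -0.15], [-5.26, -2.06, -0.15]]
```

Call:
{"name": "play_rows", "arguments": {"xyz": [[-5.6,-0.3,-0.2],[-5.5,-1.2,-0.1],[-5.3,-2,-0.1],[0,0,0]], "angular": [[0,0,-0.157],[0,0,-0.157],[0,0,-0.157],[0,0,0]], "jaw": [-1,-1,-1,-1]}}

```text
time_s: 13.98
ee_pos: [0.4292, 0.1516, 0.1433]
tool_rot: [1.688, 2.648, 0.001]
force: [-0.4, 0.1, -0.6]
gripper_width: 1.001
grip_force: 0.0
```

Run:
```python
from h import *
plan((.43,.1555,.006,115))
c=viewer.camera("wrist"); cv2.imwrite("pics/w6.png",cv2.resize(c["img"],None,fx=1.4,fy=1.4)); np.savez("w6.npz",**{k:c[k] for k in("rvec","tvec","camera_matrix")})
for r in tip_of(c,"clip_a_mid"): print(round(r["confidence"],2),np.round(r["location"],1),np.round(at_z(c,r["location"],.0395),4))
```

```text
t 13.97 p [0.4292 0.1516 0.1433] psi 114.95 tilt [ 0.001 -0.    -1.   ]
3 rows; turn/row -0.0 [[0.11, 0.08, 4.58], [0.11, 0.08, 4.58], [0.11, 0.08, 4.58]]
0.77 [229.5 323.6] [0.4363 0.0292 0.0395]
```

View pics/w6.png

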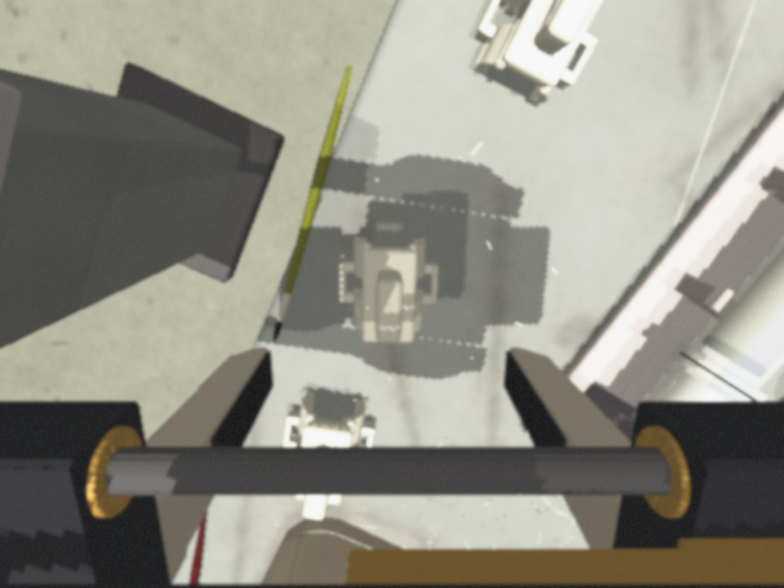

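Run:
```python
from h import *
c=dict(np.load("w6.npz"))
f=lambda q,z: at_z(c,np.array(q)/1.4,z)
for n,L,R in [("b",(345,286),(431,283)),("a",(293,428),(369,429))]:
    a,b=f(L,.018),f(R,.018); d=b-a; print(n,np.round((a+b)/2,4),np.linalg.norm(d),"x-axis deg",np.degrees(np.arctan2(d[1],d[0])))
    plan((*((a+b)/2)[:2],.006,115))
```

```text
b [0.4296 0.1526 0.018 ] 0.05719489169228406 x-axis deg 27.03602774366047
t 14.07 p [0.4294 0.1541 0.1431] psi 114.81 tilt [ 0.001  0.    -1.   ]
3 rows; turn/row -0.001 [[-0.05, -0.02, 4.57], [-0.05, -0.02, 4.57], [-0.05, -0.02, 4.57]]
a [0.4379 0.036  0.018 ] 0.055653897133692495 x-axis deg 24.09781474781228
t 14.07 p [0.4294 0.1541 0.1431] psi 114.81 tilt [ 0.001  0.    -1.   ]
4 rows; turn/row -0.001 [[-2.77, -1.05, 3.43], [-2.77, -1.05, 3.43], [-2.77, -1.05, 3.43], [-2.77, -1.05, 3.43]]
```

Call:
{"name": "play_rows", "arguments": {"xyz": [[0,0,4.6],[0,0,4.6],[0,0,3],[0,0,1.4],[0,0,0]], "angular": [[0,0,-0.03],[0,0,0],[0,0,0],[0,0,0],[0,0,0]], "jaw": [-1,-1,-1,-1,-1]}}

```text
time_s: 14.7
ee_pos: [0.4291, 0.1548, 0.0064]
tool_rot: [-1.648, -2.674, 0.001]
force: [0.4, -0.1, 0.1]
gripper_width: 0.999
grip_force: 0.0
```

Call:
{"name": "play_rows", "arguments": {"xyz": [[0,0,0],[0,0,0],[0,0,0],[0,0,0],[0,0,0]], "angular": [[0,0,0],[0,0,0],[0,0,0],[0,0,0],[0,0,0]], "jaw": [1,1,1,1,1]}}

```text
time_s: 15.32
ee_pos: [0.4293, 0.1542, 0.0067]
tool_rot: [-1.649, -2.674, -0.0]
force: [-0.2, -0.4, -2.1]
gripper_width: 0.518
grip_force: 14.7
```

Call:
{"name": "play_rows", "arguments": {"xyz": [[0,0,0],[0,0,0],[0,0,0],[0,0,0]], "angular": [[0,0,0],[0,0,0],[0,0,0],[0,0,0]], "jaw": [1,1,1,1]}}

```text
time_s: 15.82
ee_pos: [0.4293, 0.1543, 0.0066]
tool_rot: [-1.648, -2.674, -0.0]
force: [-0.4, -0.3, -1.3]
gripper_width: 0.502
grip_force: 19.8
```

Call:
{"name": "play_rows", "arguments": {"xyz": [[0,0,0],[0,0,0],[0,0,0],[0,0,0],[0,0,-2]], "angular": [[0,0,0],[0,0,0],[0,0,0],[0,0,0],[0,0,0]], "jaw": [-1,-1,-1,-1,-1]}}

```text
time_s: 16.45
ee_pos: [0.4285, 0.154, 0.0257]
tool_rot: [-1.648, -2.673, 0.003]
force: [-0.4, 0.4, -0.4]
gripper_width: 0.977
grip_force: 0.0
```

Call:
{"name": "play_rows", "arguments": {"xyz": [[0,0,-5],[0,0,-6],[0,0,0]], "angular": [[0,0,0],[0,0,0],[0,0,0]], "jaw": [-1,-1,-1]}}

```text
time_s: 16.82
ee_pos: [0.4311, 0.1548, 0.1414]
tool_rot: [1.646, 2.67, 0.008]
force: [0.5, -0.3, -0.5]
gripper_width: 0.999
grip_force: 0.0
```

Run:
```python
from h import *
plan((.439,.032,.145,107))
```

```text
t 16.82 p [0.4311 0.1548 0.1414] psi 116.7 tilt [ 0.007  0.002 -1.   ]
3 rows; turn/row 0.056 [[-3.77, -1.6, -0.12], [-3.86, -1.39, -0.12], [-3.93, -1.17, -0.12]]
```

Call:
{"name": "play_rows", "arguments": {"xyz": [[-3.8,-1.6,-0.1],[-3.9,-1.4,-0.1],[-3.9,-1.2,-0.1],[0,0,0]], "angular": [[0,0,0.056],[0,0,0.056],[0,0,0.056],[0,0,0]], "jaw": [-1,-1,-1,-1]}}

```text
time_s: 17.32
ee_pos: [0.4369, 0.0291, 0.1389]
tool_rot: [-1.872, -2.523, 0.001]
force: [-0.3, -0.1, 0.5]
gripper_width: 0.999
grip_force: 0.0
```

Run:
```python
from h import *
plan((.439,.032,.006,107))
c=viewer.camera("wrist"); cv2.imwrite("pics/w7.png",cv2.resize(c["img"],None,fx=1.4,fy=1.4)); np.savez("w7.npz",**{k:c[k] for k in("rvec","tvec","camera_matrix")})
```

```text
t 17.32 p [0.4369 0.0291 0.1389] psi 106.86 tilt [-0.001 -0.    -1.   ]
3 rows; turn/row -0.001 [[0.07, 0.09, 4.43], [0.07, 0.09, 4.43], [0.07, 0.09, 4.43]]
```

View pics/w7.png

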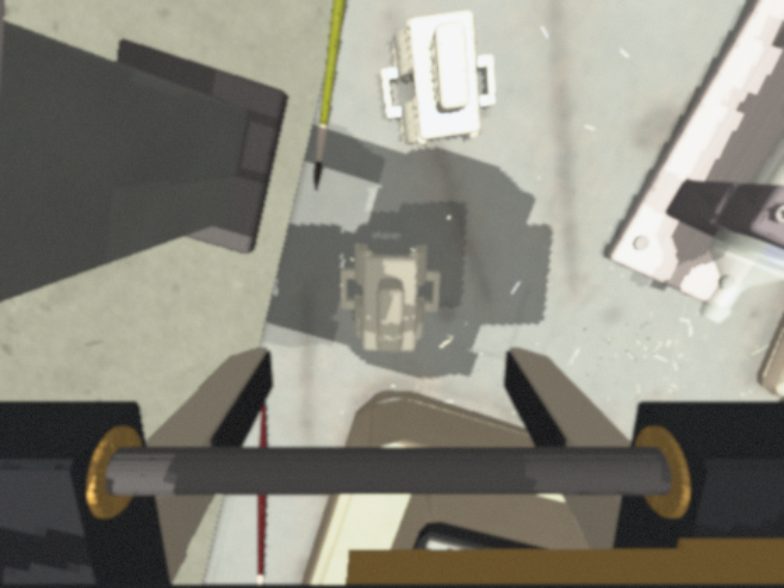

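Call:
{"name": "play_rows", "arguments": {"xyz": [[-0.1,0,4.5],[0,0,4.4],[0,0,3],[0,0,1.4],[0,0,0]], "angular": [[0,0,0],[0,0,0],[0,0,0],[0,0,0],[0,0,0]], "jaw": [-1,-1,-1,-1,-1]}}

```text
time_s: 18.0
ee_pos: [0.4371, 0.0306, 0.0062]
tool_rot: [-1.865, -2.527, 0.001]
force: [-0.3, 0.4, 1.2]
gripper_width: 1.001
grip_force: 0.0
```

Call:
{"name": "play_rows", "arguments": {"xyz": [[0,0,0],[0,0,0],[0,0,0],[0,0,0],[0,0,0]], "angular": [[0,0,0],[0,0,0],[0,0,0],[0,0,0],[0,0,0]], "jaw": [1,1,1,1,1]}}

```text
time_s: 18.62
ee_pos: [0.4373, 0.03, 0.0066]
tool_rot: [-1.867, -2.526, 0.0]
force: [-1.3, 0.8, -1.8]
gripper_width: 0.636
grip_force: 19.9
```

Call:
{"name": "play_rows", "arguments": {"xyz": [[0,0,0],[0,0,0],[0,0,0]], "angular": [[0,0,0],[0,0,0],[0,0,0]], "jaw": [1,1,1]}}

```text
time_s: 19.0
ee_pos: [0.4374, 0.0301, 0.0066]
tool_rot: [-1.867, -2.527, 0.0]
force: [0.3, -0.4, -1.6]
gripper_width: 0.636
grip_force: 19.9
```

Call:
{"name": "play_rows", "arguments": {"xyz": [[0,0,0],[0,0,0],[0,0,0],[0,0,-3],[0,0,-5]], "angular": [[0,0,0],[0,0,0],[0,0,0],[0,0,0],[0,0,0]], "jaw": [-1,-1,-1,-1,-1]}}

```text
time_s: 19.62
ee_pos: [0.4364, 0.0301, 0.0863]
tool_rot: [-1.866, -2.525, 0.003]
force: [0.6, -0.3, 1.1]
gripper_width: 0.996
grip_force: 0.0
```

Call:
{"name": "play_rows", "arguments": {"xyz": [[0,0,-2],[0,0,0],[0,0,0],[0,0,0],[0,0,0]], "angular": [[0,0,0.1],[0,0,0.184],[0,0,0.184],[0,0,0.184],[0,0,0.184]], "jaw": [-1,-1,-1,-1,-1]}}

```text
time_s: 20.25
ee_pos: [0.4374, 0.0301, 0.1067]
tool_rot: [2.737, 1.543, 0.0]
force: [-0.6, -0.4, 0.1]
gripper_width: 1.002
grip_force: 0.0
```

Call:
{"name": "play_rows", "arguments": {"xyz": [[0,0,0],[0,0,0],[0,0,0],[0,0,0],[0,0,0]], "angular": [[0,0,0.184],[0,0,0.184],[0,0,0.184],[0,0,0.184],[0,0,0]], "jaw": [-1,-1,-1,-1,-1]}}

```text
time_s: 20.88
ee_pos: [0.4374, 0.0301, 0.1066]
tool_rot: [-3.107, -0.466, -0.0]
force: [0.4, 0.3, -0.3]
gripper_width: 1.0
grip_force: 0.0
```

Run:
```python
from h import *
plan((.4373,.030,.055,17))
```

```text
t 20.88 p [0.4374 0.0301 0.1066] psi 17.06 tilt [ 0.  0. -1.]
1 rows; turn/row 0.001 [[-0.01, 0.0, 5.16]]
```

Call:
{"name": "play_rows", "arguments": {"xyz": [[0,0,3],[0,0,2.2],[0,0,0]], "angular": [[0,0,0],[0,0,0],[0,0,0]], "jaw": [-1,-1,-1], "force": 10}}

```text
time_s: 21.25
ee_pos: [0.4365, 0.0301, 0.0534]
tool_rot: [-3.106, -0.471, 0.004]
force: [-0.3, -0.1, 0.3]
gripper_width: 1.001
grip_force: 0.0
```

Call:
{"name": "play_rows", "arguments": {"xyz": [[0,0,0],[0,0,0],[0,0,0],[0,0,0],[0,0,0]], "angular": [[0,0,0],[0,0,0],[0,0,0],[0,0,0],[0,0,0]], "jaw": [1,1,1,1,1]}}

```text
time_s: 21.88
ee_pos: [0.4374, 0.0301, 0.0547]
tool_rot: [3.107, 0.465, 0.0]
force: [-1.2, 0.3, 0.4]
gripper_width: 0.512
grip_force: 0.0
```

Call:
{"name": "play_rows", "arguments": {"xyz": [[0,0,0],[0,0,0],[0,0,0],[0,0,0]], "angular": [[0,0,0],[0,0,0],[0,0,0],[0,0,0]], "jaw": [1,1,1,1], "force": 40}}

```text
time_s: 22.38
ee_pos: [0.4374, 0.0301, 0.0546]
tool_rot: [3.107, 0.465, -0.0]
force: [-0.1, 0.1, -0.5]
gripper_width: 0.383
grip_force: 39.9
```

Call:
{"name": "play_rows", "arguments": {"xyz": [[0,0,-3],[0,0,-6],[0,0,-5.5],[0,0,0]], "angular": [[0,0,0],[0,0,0],[0,0,0],[0,0,0]], "jaw": [1,1,1,1]}}

```text
time_s: 22.88
ee_pos: [0.4387, 0.0301, 0.2039]
tool_rot: [3.106, 0.464, 0.01]
force: [0.3, -0.3, -1.8]
gripper_width: 0.386
grip_force: 39.9
```

Run:
```python
from h import *
plan((.57,.196,.21,-6))
```

```text
t 22.88 p [0.4387 0.0301 0.2039] psi 17.01 tilt [ 0.006  0.    -1.   ]
4 rows; turn/row 0.1 [[4.35, -3.01, -0.15], [4.03, -3.43, -0.15], [3.67, -3.81, -0.15], [3.26, -4.16, -0.15]]
```

Call:
{"name": "play_rows", "arguments": {"xyz": [[4.3,-3,-0.2],[4,-3.4,-0.2],[3.7,-3.8,-0.1],[3.3,-4.2,-0.1],[0,0,0]], "angular": [[0,0,0.1],[0,0,0.1],[0,0,0.1],[0,0,0.1],[0,0,0]], "jaw": [1,1,1,1,1]}}

```text
time_s: 23.5
ee_pos: [0.5693, 0.1979, 0.2028]
tool_rot: [3.137, -0.161, -0.006]
force: [0.2, -0.5, -1.6]
gripper_width: 0.386
grip_force: 39.9
```

Call:
{"name": "play_rows", "arguments": {"xyz": [[0,0,0]], "angular": [[0,0,0]], "jaw": [1]}}

```text
time_s: 23.62
ee_pos: [0.5681, 0.1955, 0.2043]
tool_rot: [3.137, -0.16, -0.003]
force: [0.1, -0.3, -1.3]
gripper_width: 0.388
grip_force: 39.9
```

Run:
```python
from h import *
plan((.628,.197,.16,-6))
c=viewer.camera("wrist"); cv2.imwrite("pics/w8full.png",c["img"]); np.savez("w8.npz",**{k:c[k] for k in("rvec","tvec","camera_matrix")})
for k in ("joint","tube_mid","tube_face"):
    for r in tip_of(c,k)[:2]: print(k,round(r["confidence"],2),np.round(r["location"],1),np.round(at_z(c,r["location"],.06),4))
p=proj(c,[.628,.197,.075])[0]; print(p)
x,y=p.astype(int); x0,y0=max(0,x-100),max(0,y-75); print(x0,y0)
cv2.imwrite("pics/w8.png",cv2.resize(c["img"][y0:y0+150,x0:x0+200],None,fx=4,fy=4,interpolation=2))
```

```text
t 23.62 p [0.5681 0.1955 0.2043] psi -5.85 tilt [-0.002 -0.001 -1.   ]
2 rows; turn/row 0.001 [[2.97, -0.38, 2.22], [2.97, -0.38, 2.22]]
joint 0.59 [267.1 135.9] [0.6303 0.1982 0.06  ]
tube_face 0.93 [270.2 142.7] [0.6238 0.196  0.06  ]
[268.2477151  139.40445777]
168 64
```

View pics/w8.png

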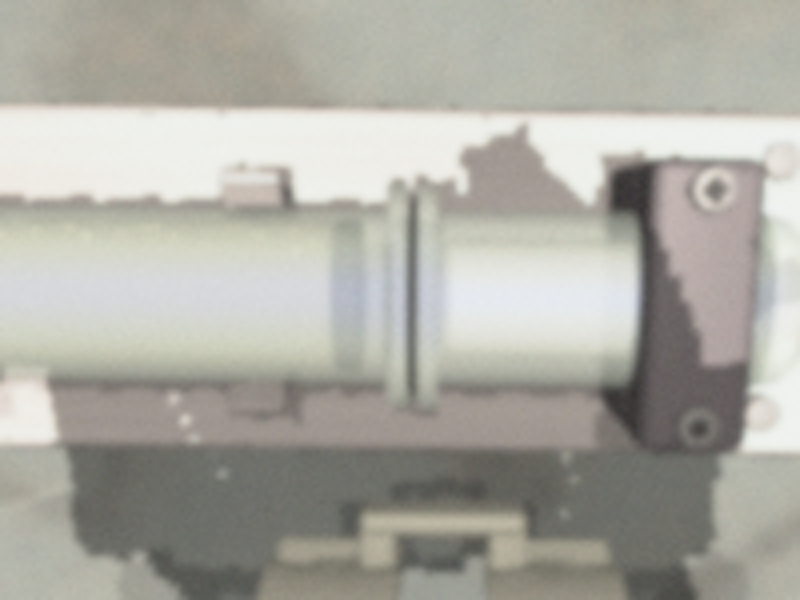

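Run:
```python
from h import *
c=dict(np.load("w8.npz")); print(ray(c,(280,210))[0])
for z in (.06,.068,.086): print(z,np.round(at_z(c,(168+412/4,64+294/4),z),4))
for z in (.16,.17): print("tab",z,np.round(at_z(c,(168+443.5/4,64+525/4),z),4))
s,p,R=pose(); print(p, R.T@(at_z(c,(168+443.5/4,64+525/4),.165)-p), "expected tool y 0")
u=np.array([.113,.9936]); a=at_z(c,(271,137.5),.06)[:2]; b=np.array([.6363,.2734]); print("dist",(b-a)@u,"lat",(b-a)@np.array([.9936,-.113]))
```

```text
[0.64787835 0.18720978 0.37033037]
0.06 [0.6285 0.1947 0.06  ]
0.068 [0.629  0.1946 0.068 ]
0.086 [0.6301 0.1941 0.086 ]
tab 0.16 [0.5968 0.1911 0.16  ]
tab 0.17 [0.5992 0.1909 0.17  ]
[0.5682379  0.1950485  0.20593105] [0.02996976 0.00093971 0.0409485 ] expected tool y 0
dist 0.07903707565872241 lat -0.0010996868030396815
```

Run:
```python
from h import *
plan((.628,.195,.15,-6.5))
```

```text
t 23.82 p [0.5682 0.195  0.2059] psi -5.94 tilt [ 0.001  0.    -1.   ]
2 rows; turn/row 0.005 [[2.97, -0.31, 2.8], [2.97, -0.32, 2.8]]
```

Call:
{"name": "play_rows", "arguments": {"xyz": [[3,-0.3,1],[3,-0.3,1.5],[0,0,3.1],[0,0,0],[0,0,0]], "angular": [[0,0,0.005],[0,0,0.005],[0,0,0],[0,0,0],[0,0,0]], "jaw": [1,1,1,1,1], "force": 50}}

```text
time_s: 24.45
ee_pos: [0.629, 0.1952, 0.1513]
tool_rot: [-3.136, 0.178, -0.002]
force: [0.3, 0.1, -0.5]
gripper_width: 0.378
grip_force: 49.9
```

Run:
```python
from h import *
plan((.628,.195,.13,-6.5)); print(pose()[0]["force"])
```

```text
t 24.45 p [0.629  0.1952 0.1513] psi -6.5 tilt [ 0.001  0.    -1.   ]
1 rows; turn/row 0.0 [[-0.09, 0.03, 2.13]]
[ 0.33924282  0.06148499 -0.54618477]
```

Call:
{"name": "play_rows", "arguments": {"xyz": [[-0.1,0,1],[0,0,0.8],[0,0,0.3],[0,0,0]], "angular": [[0,0,0],[0,0,0],[0,0,0],[0,0,0]], "jaw": [1,1,1,1]}}

```text
time_s: 24.95
ee_pos: [0.6278, 0.1955, 0.1284]
tool_rot: [3.136, -0.178, -0.001]
force: [0.1, 1.5, -0.4]
gripper_width: 0.384
grip_force: 49.9
```

Call:
{"name": "play_rows", "arguments": {"xyz": [[0,0,0.2],[0,0,0.2],[0,0,0]], "angular": [[0,0,0],[0,0,0],[0,0,0]], "jaw": [1,1,1]}}

```text
time_s: 25.32
ee_pos: [0.6278, 0.1955, 0.1245]
tool_rot: [3.136, -0.178, -0.0]
force: [0.1, -0.4, -1.1]
gripper_width: 0.382
grip_force: 49.9
```

Call:
{"name": "play_rows", "arguments": {"xyz": [[0,0,0.2],[0,0,0.2],[0,0,0]], "angular": [[0,0,0],[0,0,0],[0,0,0]], "jaw": [1,1,1]}}

```text
time_s: 25.7
ee_pos: [0.6278, 0.1956, 0.1204]
tool_rot: [3.137, -0.178, -0.001]
force: [-1.0, 0.0, -1.7]
gripper_width: 0.385
grip_force: 49.9
```

Call:
{"name": "play_rows", "arguments": {"xyz": [[0,0,0.2],[0,0,0.1],[0,0,0]], "angular": [[0,0,0],[0,0,0],[0,0,0]], "jaw": [1,1,1]}}

```text
time_s: 26.08
ee_pos: [0.628, 0.1956, 0.1181]
tool_rot: [-3.136, 0.178, -0.001]
force: [-1.2, -0.8, 4.8]
gripper_width: 0.383
grip_force: 49.9
```

Call:
{"name": "play_rows", "arguments": {"xyz": [[0,0,0.1],[0,0,0.1],[0,0,0]], "angular": [[0,0,0],[0,0,0],[0,0,0]], "jaw": [1,1,1]}}

```text
time_s: 26.45
ee_pos: [0.6282, 0.1957, 0.1165]
tool_rot: [-3.136, 0.178, -0.002]
force: [-1.8, -0.7, 8.3]
gripper_width: 0.381
grip_force: 49.9
```

Call:
{"name": "play_rows", "arguments": {"xyz": [[0,0,0.2],[0,0,0.2],[0,0,0]], "angular": [[0,0,0],[0,0,0],[0,0,0]], "jaw": [1,1,1]}}

```text
time_s: 26.82
ee_pos: [0.6283, 0.1958, 0.1129]
tool_rot: [-3.136, 0.178, -0.002]
force: [-3.0, 0.9, 10.2]
gripper_width: 0.382
grip_force: 49.9
```

Call:
{"name": "play_rows", "arguments": {"xyz": [[0,0,0.2],[0,0,0.2],[0,0,0]], "angular": [[0,0,0],[0,0,0],[0,0,0]], "jaw": [1,1,1]}}

```text
time_s: 27.2
ee_pos: [0.6282, 0.1958, 0.1086]
tool_rot: [-3.136, 0.178, -0.002]
force: [-2.2, 0.9, 8.3]
gripper_width: 0.382
grip_force: 49.9
```

Call:
{"name": "play_rows", "arguments": {"xyz": [[0,0,0.2],[0,0,0.2],[0,0,0]], "angular": [[0,0,0],[0,0,0],[0,0,0]], "jaw": [1,1,1]}}

```text
time_s: 27.58
ee_pos: [0.6278, 0.1957, 0.1036]
tool_rot: [-3.136, 0.178, 0.0]
force: [-1.4, 2.0, 1.6]
gripper_width: 0.385
grip_force: 49.9
```

Call:
{"name": "play_rows", "arguments": {"xyz": [[0,0,0.2],[0,0,0.2],[0,0,0]], "angular": [[0,0,0],[0,0,0],[0,0,0]], "jaw": [1,1,1]}}

```text
time_s: 27.95
ee_pos: [0.6275, 0.1954, 0.0986]
tool_rot: [3.136, -0.178, -0.002]
force: [-0.8, 1.3, -6.4]
gripper_width: 0.383
grip_force: 49.9
```

Call:
{"name": "play_rows", "arguments": {"xyz": [[0,0,0.1],[0,0,0.1],[0,0,0]], "angular": [[0,0,0],[0,0,0],[0,0,0]], "jaw": [1,1,1]}}

```text
time_s: 28.32
ee_pos: [0.6279, 0.1955, 0.0979]
tool_rot: [3.136, -0.178, 0.0]
force: [-4.0, -1.2, 2.3]
gripper_width: 0.381
grip_force: 49.9
```

Call:
{"name": "play_rows", "arguments": {"xyz": [[0,0,0.1],[0,0,0.05],[0,0,0]], "angular": [[0,0,0],[0,0,0],[0,0,0]], "jaw": [1,1,1]}}

```text
time_s: 28.7
ee_pos: [0.6283, 0.1954, 0.0976]
tool_rot: [3.136, -0.178, 0.002]
force: [-6.1, -2.6, 11.2]
gripper_width: 0.382
grip_force: 50.0
```

Call:
{"name": "play_rows", "arguments": {"xyz": [[-0.05,0,0.1],[0,0,0.1],[0,0,0]], "angular": [[0,0,0],[0,0,0],[0,0,0]], "jaw": [1,1,1]}}

```text
time_s: 29.08
ee_pos: [0.6284, 0.1954, 0.0971]
tool_rot: [-3.136, 0.178, -0.005]
force: [-5.9, -3.4, 21.2]
gripper_width: 0.386
grip_force: 50.0
```

Call:
{"name": "play_rows", "arguments": {"xyz": [[0,0,-0.3],[0,0,0],[0,0,0],[0,0,0],[0,0,0]], "angular": [[0,0,0],[0,0,0],[0,0,0],[0,0,0],[0,0,0]], "jaw": [1,-0.1,-0.2,-0.2,-0.2]}}

```text
time_s: 29.7
ee_pos: [0.6274, 0.1956, 0.0971]
tool_rot: [-3.137, 0.178, 0.0]
force: [-0.5, -0.3, 0.2]
gripper_width: 0.6
grip_force: 0.0
```

Call:
{"name": "play_rows", "arguments": {"xyz": [[0,0,-2],[0,0,-4],[-6,0,-4],[-6,0,0],[-4,0,0]], "angular": [[0,0,0],[0,0,0],[0,0,0],[0,0,0],[0,0,0]], "jaw": [-0.2,-0.2,-0.2,-0.2,-0.2]}}

```text
time_s: 30.32
ee_pos: [0.4747, 0.2129, 0.1939]
tool_rot: [-3.135, 0.177, -0.003]
force: [0.1, -0.4, 0.8]
gripper_width: 0.601
grip_force: 0.0
```

Run:
```python
from h import *
print(pose()[0]["force"],pose()[1])
for n in ("top","scene","wrist"):
    c=viewer.camera(n); cv2.imwrite(f"pics/end_{n}.png",c["img"])
    for k,z in dict(clip_a_mid=.0395,dropper=0,tube_mid=.06).items():
        for r in tip_of(c,k)[:4]: print(n,k,round(r["confidence"],2),np.round(r["location"],1),np.round(at_z(c,r["location"],z),4),np.round(at_z(c,r["location"],.0815),4))
    for r in outline_of(c,"clip_a_mid")[:4]: print("mask",np.round(r["bbox"]),round(r["confidence"],2))
    print("expected",proj(c,[.628,.195,.0815]),proj(c,[.628,.195,.1065]))
```

```text
[ 0.05693774 -0.44465011  0.82304046] [0.4746644  0.21293887 0.1939008 ]
top clip_a_mid 0.86 [292.3 147.9] [0.633  0.1954 0.0395] [0.625  0.1959 0.0815]
top clip_a_mid 0.39 [249.8 145.8] [0.6378 0.2746 0.0395] [0.6295 0.2714 0.0815]
top dropper 0.6 [158.3 199.3] [0.5425 0.4559 0.    ] [0.5353 0.4343 0.0815]
top dropper 0.4 [292.3 148.1] [0.6402 0.195  0.    ] [0.6246 0.1959 0.0815]
top dropper 0.21 [316.8 259.5] [0.4247 0.1498 0.    ] [0.4277 0.1546 0.0815]
top dropper 0.16 [250.  145.5] [0.6462 0.2772 0.    ] [0.6301 0.271  0.0815]
top tube_mid 0.91 [250.  145.6] [0.6341 0.2726 0.06  ] [0.6299 0.271  0.0815]
mask [276. 130. 310. 163.] 0.82
expected [[292.78240354 146.21126993]] [[292.93548524 143.40108739]]
scene clip_a_mid 0.96 [266.7 183.5] [0.6743 0.1833 0.0395] [0.6255 0.2094 0.0815]
scene dropper 0.69 [190.4 267.8] [0.538  0.4617 0.    ] [0.4622 0.4809 0.0815]
scene tube_mid 0.7 [243.7 198.3] [0.6284 0.2739 0.06  ] [0.604  0.285  0.0815]
mask [259. 167. 285. 202.] 0.95
expected [[271.23147396 181.11996132]] [[270.94335329 172.98951277]]
wrist clip_a_mid 0.96 [274.   10.4] [0.6433 0.1961 0.0395] [0.6318 0.1971 0.0815]
wrist tube_mid 0.65 [274.3  40.9] [0.6155 0.1989 0.06  ] [0.6113 0.1992 0.0815]
wrist tube_mid 0.59 [179.8  22.7] [0.6376 0.2741 0.06  ] [0.6317 0.269  0.0815]
mask [236.   0. 319.  68.] 0.76
expected [[277.29504071  15.74975869]] [[277.31727138   4.89582984]]
```

```bash
python3 -c "
from workcell import hand_in
print(hand_in())"
```

```text
the job is handed in; nothing more can be done
None
```

I handed the job in at about 31 s. The tube is seated against the sealed flange, and the stiff clip (clip_a, which pinched to 59 mm) is pressed home over the joint. It stopped against the necks at the expected height without catching on a flange. The two slack clips (b and c, about 47 mm each) are still on the bench. I checked the end state with the networks and force readings only, because I had already used all ten picture views, and the hand-in returned no verdict.

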